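# Shut the tray and park the glass dish against the drawers

### The arm

A 6-joint arm with a two-finger parallel gripper is mounted at the origin on the work surface. World frame = base frame: x ahead of the robot, y to its left, z up, the work surface at z = 0. Lengths are in m, angles in rad, forces in N, time in s.
With the tool pointing down it reaches from about 0.35 to 0.85 m from the base axis. Payload 8.1 kg.
Tool frame: the origin (TCP) lies on the centre line of the jaws, within the pads' length; the fingertips stand robot.finger_overhang ahead of it and the grasp point (between the pads) lies 5 mm behind it (robot.finger_overhang is the distance from the TCP to the fingertips, in m); z points along the fingers, y is the direction in which the jaws open and shut (so a half turn about z gives the same grasp; the last joint's range is limited). The gripper opens to 93 mm and grips with 3 to 60 N. Pads are 15 mm wide; open, the fingers measure 128 mm over their backs; the gripper's body (75 mm by 188 mm) begins 65 mm behind the grasp point.
Start: joints at [-1.383, 0.13, 1.488, -0, 1.523, -0.085], TCP at [0.162, -0.578, 0.197] pointing down, gripper open.
Joint ranges: [-2.96, 2.96], [-0.89, 2.26], [0.02, 2.5], [-1.34, 4.48], [0, 2.73], [-2.66, 2.66]. Speed limits (rad/s): [2.39, 2.39, 2.79, 3.14, 3.14, 3.14].

### API

Orientations are given as a rotation vector (axis times angle).
In Python, from plant import robot gives the robot as it stands. The module is installed in compiled form; this text tells all that it offers.
- The arm moves only by the tool carry_out, never from a script. Its argument "commands" is a list that holds one entry, the list of rows, each a list of 4 numbers: the shift along the tool's x, y, z in cm, then the turn about the tool's z in degrees. In form: [[[tx, ty, tz, roll], ...]]. A call has 1 to 20 rows; each row shifts and turns the commanded pose from where the row before left it, along the tool's axes as they then stand; what a row does not reach is not made up. A row lasts 1/12 s, in which the tool goes at most 41.7 mm and 7.16 degrees, less where a joint would pass 70% of its speed; a pose out of reach is approached as far as the arm can. A call is refused whole if a number of a shift passes 4.17 or a number of a turn 7.16, either way. A call with a gripper value outside its range is refused whole. "claw" is the finger opening in cm, from 0 to 9.3, set as the call begins (left out, the last holds). The fingers move at their own pace and stop on an object; "grip_force" is the grip in N (left out, the last holds). Time passes only in rows, so rows that do not move let the fingers close. It gives the time, the measured TCP pose, the force and the opening at its end, in the units of the state.
- robot.read_state(): the state, without advancing time (a new reading comes with each control period).
- robot.read_camera(name): name is "scene" or "top" or "wrist"; returns the picture (420x560x3 uint8, red, green, blue); there is no depth.
- robot.camera_params(name): a dict with "mtx" (3x3 intrinsics, pixels), "R" (3x3) and "t" (3): a world point X has camera coordinates R X + t. Camera axes: x right, y down, z forward; pixel columns grow to the right and rows downward; lengths in m; the calibration is good to about 2 mm. A picture is of the moment at which its call begins: read the wrist's pose just before it. camera_params takes no time and is no camera call; for the wrist camera it gives the pose at the moment of the call.
- robot.close_job(): hands the job in, once; it reports no verdict.
The state is a dict: "t": time; "q": joint angles; "dq": joint speeds; "joint_torque": joint torques, N m; "tool_pos": TCP position; "orientation": TCP orientation; "force": force on the tool from outside, world axes, zero at the start; "wrist_torque": the same for the moment, N m; "opening": finger opening in m.
Only numpy, scipy, OpenCV 4.12 (cv2) and the standard library are available. Lean on these libraries where they do the work, as an engineer would, in place of code of your own. Each camera call takes 0.05 s, during which the arm holds its last target.

### The job

Push the open upper tray of the drawer stack fully shut. Then push the small round glass dish along the bench until it rests against the front of the lower drawer, centred under the pulls. Nothing is to be picked up: the dish stays flat on the bench, and the other things are left where they are.

Things in the scene. Friction and masses are not known exactly. Their poses are not given: they have to be found in the camera images.
- dish: Loose round open dish of clear glass, straight outer wall, 90 mm in diameter, 32 mm high, wall 4 mm, about 0.17 kg; stands on the bench in front of the drawer stack. Origin: centre of its underside. It slides under about 1 N and stops when no longer pushed.
- stop (a point): Bench-level middle of the fixed, shut lower drawer's front face; the dish's centre ends 45 mm out from it along -x. x points into the stack (away from the robot), y along the front, z up. Stack: two grey drawer modules, white fronts, fixed, 240 mm wide, 178 deep, 152 high. The lower pull lip (90 mm wide, 35 to 45 mm up) stands out 14 mm, above the 32 mm high dish.
- tray (a joint): Opening of the upper tray in m: 0 fully shut (front flush with the lower drawer's, at a hard stop), grows as the tray slides out along -x of stop, at most 0.12. Starts partly open. It slides with about 1.5 N of friction plus light damping (6 N per m/s), has no spring and stays where it is left.
- pull (a point): Middle of the outer edge of the upper tray's pull lip, 115 mm above the bench; moves with the tray, axes as stop. The lip is 90 mm wide, 10 mm high and stands 14 mm out (-x) from the tray's white front, 238 mm wide, 77 to 148 mm above the bench. Any point of front or lip can be pushed.
- awl: Bystander: wooden-handled awl lying down, 150 mm long, 28 mm thick; loose. Origin: mid-length on its underside; x along it to the point.
- funnel: Bystander: blue silicone funnel standing mouth down, 80 mm across, 75 mm high; loose. Origin: centre of its underside.
- tweezers: Bystander: steel tweezers lying down, about 135 mm long, 20 mm wide, 8 mm high; loose. Origin: mid-length on its underside, x along it to the tips.
- jar: Bystander: small closed amber glass jar with a steel lid, 42 mm in diameter, 50 mm high, standing to one side of the dish's parking place; loose. Origin: centre of its underside.
- pot: Bystander: terracotta pot, 80 mm across, 66 mm high; loose. Origin: centre of its underside.
- spatula: Bystander: spatula lying on the bench, handle to its -x; loose. Origin: on its underside.
Things that resemble listed ones, but are neither listed nor needed, are in the scene too. What is meant by the dish is not brown, green or turquoise, and is the smaller of those in its own colour.

How it is judged:
By the outcome, as a careful person would: the job done as asked, in the order asked, and still so for the second after the job is handed in, with the robot touching nothing.
It also fails if it takes over 64 s, if anything falls off the work surface, if the arm or the gripper's body presses on something with over 40 N, if the wrist force passes 120 N, or if a joint passes its speed limit or range.

## Working session

There is one attempt and no reset: what is moved stays moved. The work goes in short steps, Python scripts to look and compute and a tool call to move; the robot and the scene stay as the last step left them, time stands still between calls to the robot, and variables do not carry over. Pictures are saved under pics/ and viewed, and the job is handed in when it is done.

Besides the shell and the picture viewer there is one more tool, called after ">>>" as name(argument=value, ...) on one line, values as JSON. carry_out: Moves the arm, as the interface text tells. Its arguments: {"type":"object","properties":{"commands":{"type":"array","items":{"type":"array","items":{"type":"array","items":{"type":"number"}}}},"claw":{"type":"number"},"grip_force":{"type":"number"}},"required":["commands"]}

```bash
mkdir -p pics; cat > h.py <<'E'
import numpy as np, cv2
from plant import robot
def snap(n,f):
    im=robot.read_camera(n); cv2.imwrite('pics/'+f,im[:,:,::-1]); return im
def ray(n,u,v,z=0.0,P=None):
    P=P or robot.camera_params(n); K=np.array(P['mtx']);R=np.array(P['R']);t=np.array(P['t'])
    d=R.T@np.linalg.solve(K,[u,v,1.]); c=-R.T@t
    return c+d*(z-c[2])/d[2]
def proj(n,X):
    P=robot.camera_params(n); x=np.array(P['mtx'])@(np.array(P['R'])@np.array(X)+np.array(P['t'])); return x[:2]/x[2]
E
python3 - <<'E'
from h import *
snap('scene','s0.png'); snap('top','t0.png')
s=robot.read_state(); print(s['t'],s['tool_pos'],s['orientation'],s['force'],robot.finger_overhang)
for n in('scene','top'):
    P=robot.camera_params(n); print(n,-np.array(P['R']).T@np.array(P['t']),P['mtx'][0][0])
E
```

```text
0.1 [ 0.16158207 -0.57728243  0.19557969] [-3.11079717e+00 -4.26905663e-01  7.40659832e-05] [ 0.53136044  0.00162574 -0.25082777] 0.014
scene [1.3338562  0.10722285 1.0763549 ] 499.3416933099345
top [ 0.25039701 -0.01174168  1.46162166] 474.9647432976249
```

View pics/s0.png

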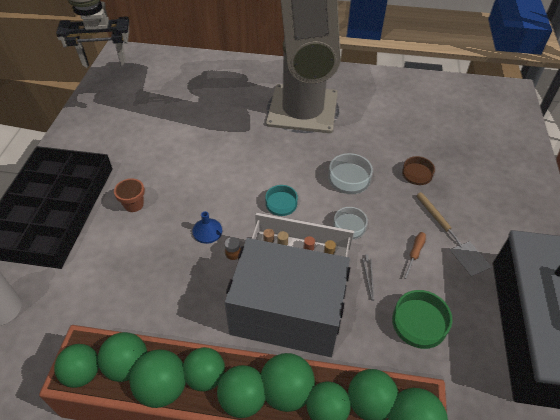

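View pics/t0.png

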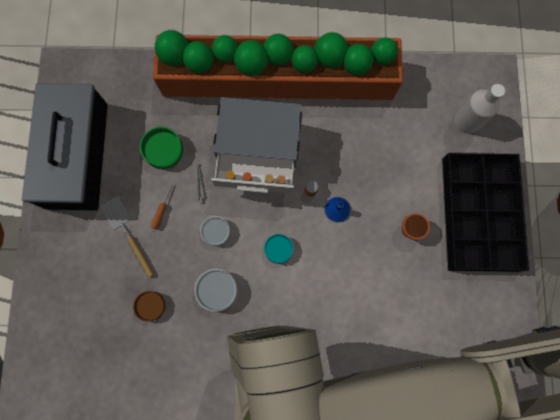

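The top picture shows five round dishes: small clear (215,231), large clear (216,291), turquoise (279,250), brown (150,306) and green (162,148). The small clear one fits, as it isn't an excluded colour and is the smaller of the two clear ones. I'll confirm it in a crop.

```bash
python3 - <<'E'
from h import *
im=cv2.imread('pics/t0.png')
cv2.imwrite('pics/t0c.png',cv2.resize(im[90:320,130:360],None,fx=2.6,fy=2.6,interpolation=cv2.INTER_CUBIC))
im=cv2.imread('pics/s0.png')
cv2.imwrite('pics/s0c.png',cv2.resize(im[140:360,200:400],None,fx=2.7,fy=2.7,interpolation=cv2.INTER_CUBIC))
E
```

```text
(no output)
```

View pics/t0c.png

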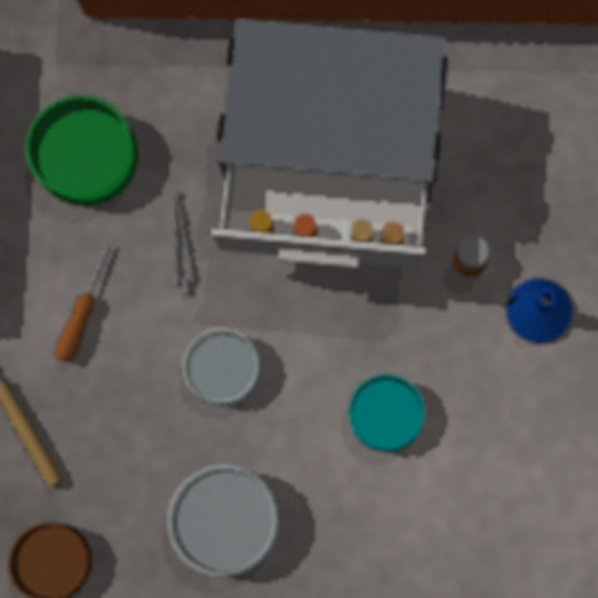

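View pics/s0c.png

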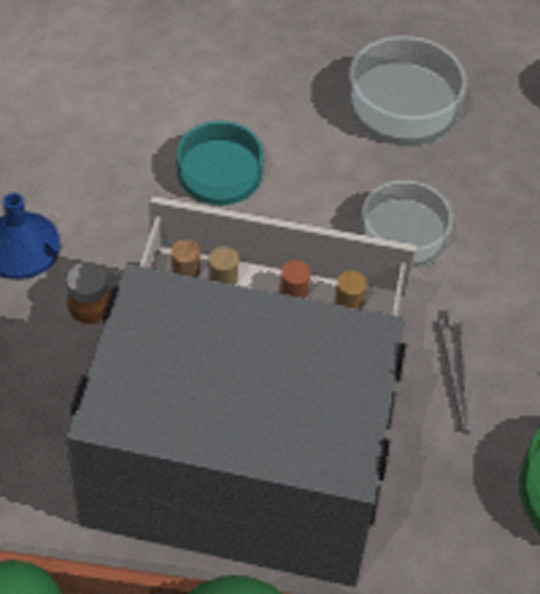

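The crop confirms it: the small clear dish is at crop (221,366), its rim smaller than the large clear one at (223,520). The stack's top corners, tray front edge and lip are visible too.

```bash
python3 - <<'E'
from h import *
f=lambda x,y,z: ray('top',130+(x+.5)/2.6-.5,90+(y+.5)/2.6-.5,z)
for n,a in dict(BL=(237,21,.152),BR=(446,39,.152),FL=(220,163,.152),FR=(437,179,.152),trL=(213,234,.148),trR=(425,252,.148),lipL=(279,260,.12),lipR=(358,266,.12),dish=(221.5,366,.032),dL=(182,366,.032),dR=(260,366,.032),dU=(221,328,.032),dD=(221,404,.032),turq=(387,413,.03),big=(223,520,.05),bigU=(223,466,.05),jar=(474,249,.05),twL=(189,290,.005),twT=(179,197,.005),fun=(540,310,.0)).items(): print(n,f(*a).round(4))
E
```

```text
BL [0.8539 0.1658 0.152 ]
BR [ 0.8361 -0.0713  0.152 ]
FL [0.6854 0.1781 0.152 ]
FR [ 0.6709 -0.0626  0.152 ]
trL [0.6051 0.1829 0.148 ]
trR [ 0.5885 -0.0503  0.148 ]
lipL [0.5838 0.112  0.12  ]
lipR [0.5784 0.0236 0.12  ]
dish [0.4768 0.1833 0.032 ]
dL [0.476  0.2296 0.032 ]
dR [0.4775 0.1382 0.032 ]
dU [0.5221 0.1858 0.032 ]
dD [0.432  0.1821 0.032 ]
turq [ 0.4249 -0.0115  0.03  ]
big [0.2979 0.1719 0.05  ]
bigU [0.3587 0.1744 0.05  ]
jar [ 0.6184 -0.1109  0.05  ]
twL [0.5733 0.2301 0.005 ]
twT [0.6899 0.2478 0.005 ]
fun [ 0.5567 -0.1944  0.    ]
```

>>> carry_out(commands=[[[0,0,0,6.6],[0,0,0,6.6],[0,0,0,6.6],[1.7,-3.7,0,0],[1.7,-3.7,0,0],[1.7,-3.7,0,0],[1.7,-3.7,0,0],[1.7,-3.7,0,0],[1.7,-3.7,0,0],[1.7,-3.7,0,0],[1.7,-3.7,0,0],[1.7,-3.7,0,0],[1.7,-3.7,0,0],[1.7,-3.7,0,0],[1.7,-3.7,0,0],[1.7,-3.7,0,0],[1.7,-3.7,0,0],[1.7,-3.7,0,0],[0,0,0,0]]], claw=0, grip_force=10)

```text
t: 1.68
tool_pos: [0.4582, -0.0366, 0.1962]
orientation: [-3.137, 0.105, -0.001]
force: [0.9, -0.8, -0.1]
opening: 0.0003
```

```bash
python3 - <<'E'
from h import *
P=robot.camera_params('wrist'); im=snap('wrist','w1.png'); 
np.save('w1.npy',np.array([P],dtype=object),allow_pickle=True)
print(-np.array(P['R']).T@np.array(P['t']),np.array(P['R'])[2])
E
```

```text
[ 0.53237459 -0.04218211  0.38408719] [-0.27154619  0.02092283 -0.96219795]
```

View pics/w1.png

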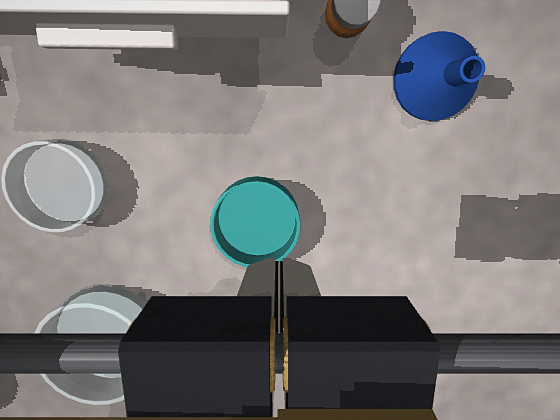

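The wrist view shows the tray front top right corner at (288,3–38), the lip at (37–174, 24–47), the turquoise dish at (256,220), the jar at (352,12) and the small clear dish at (53,185).

```bash
python3 - <<'E'
from h import *
P=np.load('w1.npy',allow_pickle=True)[0]
im=cv2.imread('pics/w1.png'); cv2.imwrite('pics/w1c.png',cv2.resize(im[0:240,0:300],None,fx=2.6,fy=2.4,interpolation=cv2.INTER_CUBIC))
for n,a in dict(lL=(37,46,.11),lR=(173,47,.11),c=(288,10,.148),dish=(53,185,.032)).items(): print(n,ray('wrist',*a,P=P).round(4))
E
```

```text
lL [0.5869 0.1188 0.11  ]
lR [0.58  0.027 0.11 ]
c [ 0.5882 -0.0506  0.148 ]
dish [0.4806 0.1791 0.032 ]
```

View pics/w1c.png

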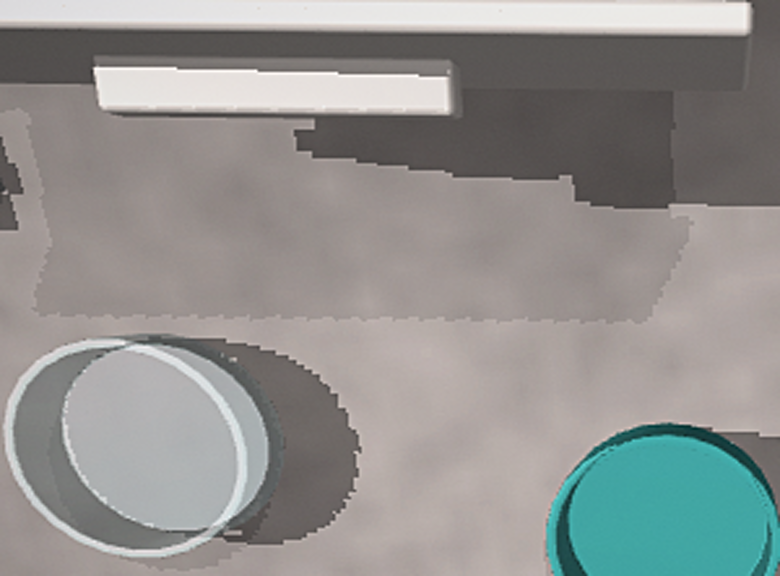

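>>> carry_out(commands=[[[1.8,-2.9,0,0],[1.8,-2.9,0,0],[1.8,-2.9,0,0],[1.8,-2.9,0,0],[0,0,2.7,0],[0,0,2.7,0],[0,0,2.7,0],[0,0,0,0]]])

```text
t: 2.4
tool_pos: [0.5321, 0.0664, 0.1089]
orientation: [3.138, -0.115, -0.016]
force: [-1.3, -0.2, -0.7]
opening: 0.0007
```

>>> carry_out(commands=[[[1.5,0,0,0],[1.5,0,0,0],[1.5,0,0,0],[1.5,0,0,0],[1.5,0,0,0],[1.2,0,0,0],[1.0,0,0,0],[0,0,0,0]]])

```text
t: 3.07
tool_pos: [0.6349, 0.059, 0.1171]
orientation: [3.139, -0.117, 0.002]
force: [0.9, 1.0, 0.2]
opening: 0.0003
```

>>> carry_out(commands=[[[0.4,0,0.2,0],[0.3,0,0,0],[0.2,0,0,0]]])

```text
t: 3.32
tool_pos: [0.6421, 0.0594, 0.1138]
orientation: [3.139, -0.115, -0.001]
force: [-2.0, -0.5, 1.4]
opening: 0.0005
```

>>> carry_out(commands=[[[0.3,0,0,0],[0.2,0,0,0],[0.2,0,0,0]]])

```text
t: 3.57
tool_pos: [0.6493, 0.0593, 0.1136]
orientation: [3.139, -0.114, -0.0]
force: [-2.3, -1.6, 0.8]
opening: 0.0003
```

>>> carry_out(commands=[[[0.2,0,0,0],[0.2,0,0,0]]])

```text
t: 3.73
tool_pos: [0.6534, 0.0591, 0.1135]
orientation: [3.139, -0.114, -0.0]
force: [-1.5, -1.1, 0.4]
opening: 0.0006
```

>>> carry_out(commands=[[[0.2,0,0,0],[0.2,0,0,0]]])

```text
t: 3.9
tool_pos: [0.6574, 0.0589, 0.1135]
orientation: [3.139, -0.114, -0.0]
force: [-1.5, -1.1, 0.6]
opening: 0.0004
```

```bash
python3 - <<'E'
from h import *
s=robot.read_state();print(s['force'],s['tool_pos'])
im=snap('scene','s1.png'); im2=snap('top','t1.png')
a=cv2.resize(im[190:330,210:370],None,fx=3,fy=3,interpolation=cv2.INTER_CUBIC);b=cv2.resize(im2[90:230,190:320],None,fx=3,fy=3,interpolation=cv2.INTER_CUBIC)
cv2.imwrite('pics/c1.png',np.hstack([a,b])[:,:,::-1][:, :800])
E
```

```text
[-1.45789738 -1.08033414  0.569678  ] [0.65743284 0.05886023 0.11353505]
```

View pics/c1.png

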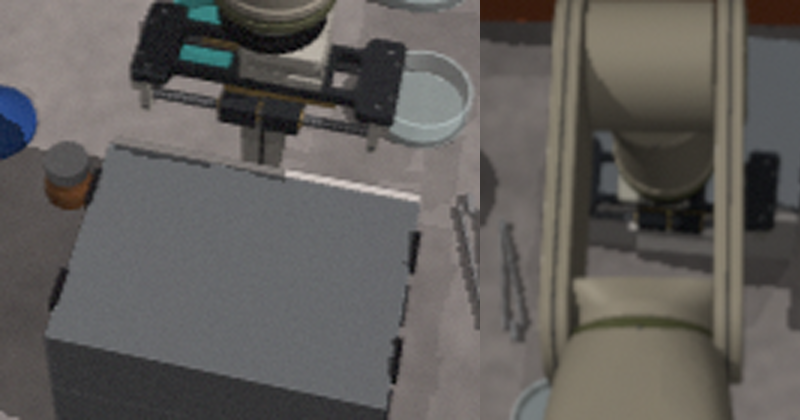

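The tray is almost shut; a thin white strip still shows along the front at about (110–420, 145–200). The force shows no hard stop yet, so I'll continue in small steps.

>>> carry_out(commands=[[[0.2,0,0,0],[0.1,0,0,0]]])

```text
t: 4.17
tool_pos: [0.6604, 0.0588, 0.1135]
orientation: [-3.139, 0.114, 0.0]
force: [-1.0, -0.5, 0.4]
opening: 0.0006
```

>>> carry_out(commands=[[[0.2,0,0,0],[0.1,0,0,0]]])

```text
t: 4.33
tool_pos: [0.6606, 0.0588, 0.1135]
orientation: [-3.139, 0.114, 0.01]
force: [-20.8, 0.6, 13.0]
opening: 0.0005
```

Hard stop felt at 20.8 N, so the tray is shut. I'll back off and look.

>>> carry_out(commands=[[[-0.5,0,0,0],[-1.5,0,0,0],[-3,0,0,0],[-3,0,-2,0],[-3,0,-3,0],[-2,0,-3,0],[0,0,0,0],[0,0,0,0]]])

```text
t: 5.0
tool_pos: [0.5356, 0.0681, 0.1964]
orientation: [-3.139, 0.114, -0.011]
force: [-0.2, 0.4, -0.8]
opening: 0.0005
```

```bash
python3 - <<'E'
from h import *
s=robot.read_state();print(s['t'],s['force'],s['tool_pos'])
P=robot.camera_params('wrist'); im=snap('wrist','w2.png'); 
np.save('w2.npy',np.array([P],dtype=object),allow_pickle=True)
snap('top','t2.png')
E
```

```text
5.0 [-0.20492503  0.44955982 -0.83114582] [0.53556999 0.06814092 0.19637062]
```

View pics/w2.png

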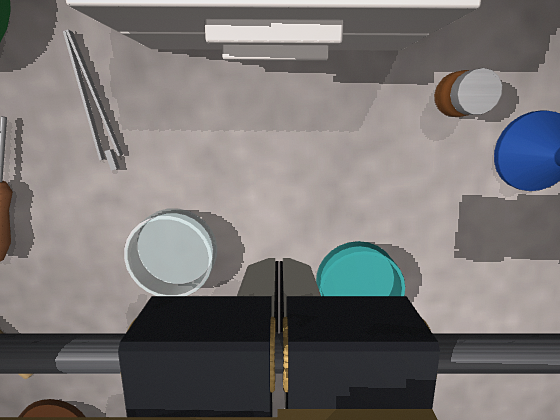

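The wrist view shows the tray shut, the upper lip at (206–342, 24–42), the lower lip at (222–328, 45–59), the dish at (168,254) and the jar at (468,93).

```bash
python3 - <<'E'
from h import *
im=cv2.imread('pics/w2.png'); cv2.imwrite('pics/w2c.png',cv2.resize(im[0:90,60:490],None,fx=1.85,fy=5,interpolation=cv2.INTER_CUBIC))
im=cv2.imread('pics/w2.png'); cv2.imwrite('pics/w2d.png',cv2.resize(im[190:310,110:260],None,fx=5,fy=5,interpolation=cv2.INTER_CUBIC))
E
```

```text
(no output)
```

View pics/w2c.png

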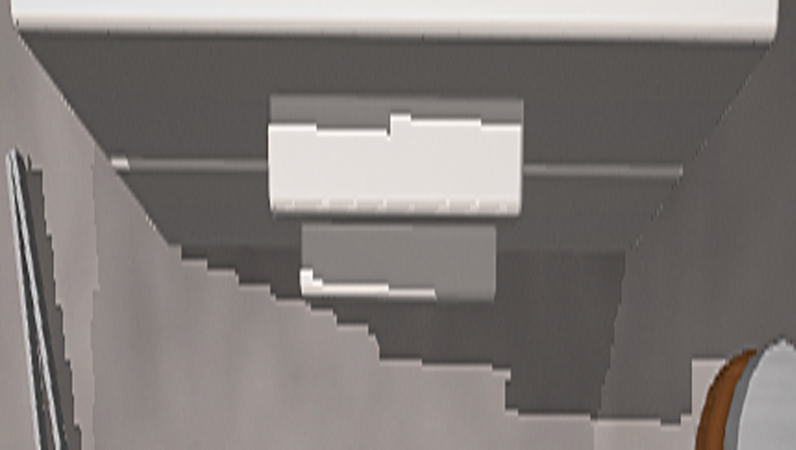

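View pics/w2d.png

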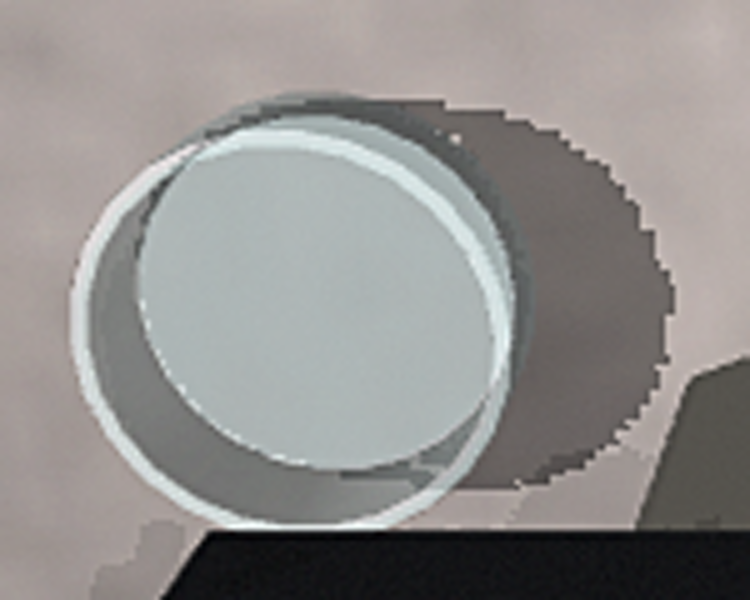

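```bash
python3 - <<'E'
from h import *
P=np.load('w2.npy',allow_pickle=True)[0]
f=lambda x,y,z: ray('wrist',60+x/1.85,y/5,z,P=P)
D=dict(bot=((168,245,0),(630,252,0)),ulip=((270,211,.12),(521,214,.12)),llip=((301,295,.045),(495,298,.045)),top=((20,30,.148),(775,40,.148)))
for n,(a,b) in D.items():
    A,B=f(*a),f(*b); d=A-B; print(n,A.round(4),B.round(4),'mid',((A+B)/2).round(4),'w',np.hypot(*d[:2]).round(4),'yaw',np.degrees(np.arctan2(-d[0],d[1])).round(2))
print('dish',ray('wrist',168.4,255.6,.032,P=P).round(4))
print('jar',ray('wrist',478,92,.05,P=P).round(4))
E
```

```text
bot [0.6783 0.1797 0.    ] [ 0.6597 -0.0573  0.    ] mid [0.669  0.0612 0.    ] w 0.2377 yaw -4.47
ulip [0.658  0.1066 0.12  ] [0.6512 0.0185 0.12  ] mid [0.6546 0.0625 0.12  ] w 0.0884 yaw -4.41
llip [0.658  0.1066 0.045 ] [0.651  0.0182 0.045 ] mid [0.6545 0.0624 0.045 ] w 0.0887 yaw -4.48
top [0.6771 0.1764 0.148 ] [ 0.6592 -0.0554  0.148 ] mid [0.6682 0.0605 0.148 ] w 0.2325 yaw -4.43
dish [0.4807 0.1837 0.032 ]
jar [ 0.6155 -0.1079  0.05  ]
```

```bash
python3 - <<'E'
from h import *
from scipy.spatial.transform import Rotation as Ro
s=robot.read_state();R=Ro.from_rotvec(s['orientation']).as_matrix();p=np.array(s['tool_pos']);print(R.round(3))
im=cv2.imread('pics/w2.png')
for c,l in (((0,0,255),[(0,0,0),(0,0,.014)]),((0,255,0),[(.0075,y,.014) for y in(-.0175,0,.0175)]),((255,0,0),[(-.0075,y,.014) for y in(-.0175,0,.0175)]),((0,255,255),[(.0375,y,-.06) for y in (-.094,0,.094)])):
    for o in l:
        u=proj('wrist',p+R@np.array(o)); print(o,u.round(1)); cv2.circle(im,tuple(int(round(a)) for a in u),2,c,-1)
cv2.imwrite('pics/w2p.png',cv2.resize(im[230:420,110:450],None,fx=2.3,fy=2.3,interpolation=cv2.INTER_CUBIC))
E
```

```text
[[ 0.997 -0.073  0.001]
 [-0.073 -0.997  0.   ]
 [ 0.001 -0.    -1.   ]]
(0, 0, 0) [278.4 256.3]
(0, 0, 0.014) [278.4 247.3]
(0.0075, -0.0175, 0.014) [247.7 235. ]
(0.0075, 0, 0.014) [278.4 235. ]
(0.0075, 0.0175, 0.014) [309.1 234.9]
(-0.0075, -0.0175, 0.014) [248.3 259.5]
(-0.0075, 0, 0.014) [278.4 259.5]
(-0.0075, 0.0175, 0.014) [308.5 259.5]
(0.0375, -0.094, -0.06) [ 15.  220.6]
(0.0375, 0, -0.06) [278.2 220.5]
(0.0375, 0.094, -0.06) [541.5 220.4]
```

View pics/w2p.png

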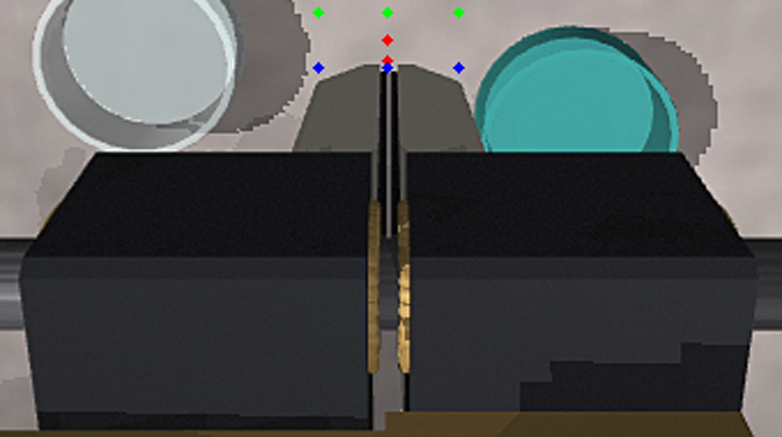

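The stack is consistent in every measurement: yaw is about −4.45°, the front middle is (0.669, 0.061) and the lips are flush. The finger front face is about 6 mm behind the reported TCP in tool x; the picture and the contact position agree on this. Next I'll go behind the dish for a diagonal push with the fingers 60 mm apart.

>>> carry_out(commands=[[[-1.9,-2.9,0,0],[-1.9,-2.9,0,0],[-1.9,-2.9,0,0],[-1.9,-2.9,0,0],[-1.9,-2.9,0,0],[0,0,0,6.6],[0,0,0,6.6],[0,0,0,6.6],[0,0,0,6.6],[0,0,0,6.6],[0,0,0,6.6],[0,0,0,6.6],[0,0,0,0],[0,0,0,0]]], claw=6)

```text
t: 6.27
tool_pos: [0.4589, 0.1866, 0.1903]
orientation: [-2.847, 1.263, 0.039]
force: [-0.0, 0.1, 0.0]
opening: 0.0597
```

```bash
cat >> h.py <<'E'
from scipy.spatial.transform import Rotation as Ro
def look(tag):
    s=robot.read_state();P=robot.camera_params('wrist');im=snap('wrist',tag+'.png');R=Ro.from_rotvec(s['orientation']).as_matrix()
    np.save(tag+'.npy',np.array([P],dtype=object),allow_pickle=True)
    print(s['t'],'tcp',np.round(s['tool_pos'],4),'xaxis',R[:,0].round(4),'zaxis',R[:,2].round(4),'F',np.round(s['force'],1),'op',s['opening'],'q6',round(s['q'][5],2))
    return s,R,P,im
def delta(target):
    s=robot.read_state();R=Ro.from_rotvec(s['orientation']).as_matrix()
    print('delta cm',(R.T@(np.array(target)-s['tool_pos'])*100).round(2))
E
python3 - <<'E'
from h import *
s,R,P,im=look('w3')
print(proj('wrist',np.array(s['tool_pos'])+R@[-.006,-.03,.014]),proj('wrist',np.array(s['tool_pos'])+R@[-.006,.03,.014]))
delta([.450,.2197,.196])
E
```

```text
6.2667 tcp [0.4589 0.1866 0.1903] xaxis [ 0.6708 -0.7409 -0.0336] zaxis [-0.0121  0.0344 -0.9993] F [-0.   0.1  0. ] op 0.059688938261020154 q6 2.66
[225.97387815 256.39046107] [329.35170139 256.52000816]
delta cm [-2.99 -1.54 -0.42]
```

View pics/w3.png

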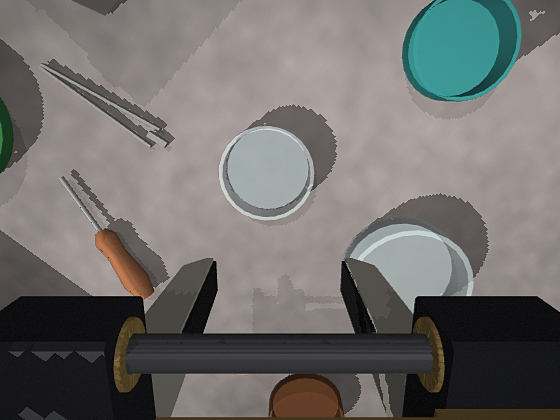

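The wrist joint has hit its range limit at this yaw: q6 is 2.66 and the tool is slightly tilted. I'll turn back to about −25° and use a wider 70 mm cradle, which tolerates an oblique push. The dish is at (267,172) in this view.

>>> carry_out(commands=[[[0,0,0,-6.5],[0,0,0,-6.5],[0,0,0,-6.5],[0,0,0,-3.5],[0,0,0,0],[0,0,0,0]]], claw=7)

```text
t: 6.82
tool_pos: [0.4585, 0.1886, 0.1915]
orientation: [-3.037, 0.666, 0.027]
force: [-0.3, 0.2, 0.8]
opening: 0.0699
```

```bash
python3 - <<'E'
from h import *
s,R,P,im=look('w4'); print(s['q'])
print(np.degrees(np.arctan2(R[1,0],R[0,0])))
print(proj('wrist',np.array(s['tool_pos'])+R@[-.006,-.035,.014]),proj('wrist',np.array(s['tool_pos'])+R@[-.006,.035,.014]))
E
```

```text
6.8167 tcp [0.4585 0.1886 0.1915] xaxis [ 0.908  -0.4182 -0.024 ] zaxis [-0.0103  0.035  -0.9993] F [-0.3  0.2  0.8] op 0.06986388067050707 q6 2.26
[ 0.25722103 -0.1560222   1.78180556  0.03654027  1.51691982  2.25799931]
-24.731146535470874
[217.20934852 257.43604416] [337.83535163 257.34535449]
```

View pics/w4.png

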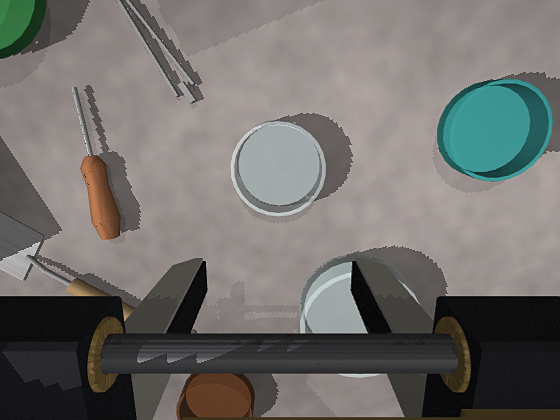

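```bash
python3 - <<'E'
from h import *
s=robot.read_state();R=Ro.from_rotvec(s['orientation']).as_matrix();p=np.array(s['tool_pos'])
for x in (-.0075,0,.0075):
  for z in (.014,0,-.01,-.02,-.03):
    print(x,z,[proj('wrist',p+R@[x,y,z]).round(0) for y in(-.035,.035)])
P=robot.camera_params('wrist');print((R.T@(-np.array(P['R']).T@np.array(P['t'])-p)).round(4))
im=cv2.imread('pics/w4.png'); cv2.imwrite('pics/w4c.png',cv2.resize(im[240:420,90:470],None,fx=2.1,fy=2.1,interpolation=cv2.INTER_CUBIC))
E
```

```text
-0.0075 0.014 [array([217., 260.]), array([338., 260.])]
-0.0075 0 [array([213., 269.]), array([342., 269.])]
-0.0075 -0.01 [array([210., 277.]), array([345., 277.])]
-0.0075 -0.02 [array([206., 286.]), array([348., 286.])]
-0.0075 -0.03 [array([203., 295.]), array([352., 295.])]
0 0.014 [array([217., 248.]), array([338., 248.])]
0 0 [array([213., 257.]), array([342., 257.])]
0 -0.01 [array([209., 264.]), array([346., 264.])]
0 -0.02 [array([206., 272.]), array([349., 272.])]
0 -0.03 [array([202., 281.]), array([353., 281.])]
0.0075 0.014 [array([216., 235.]), array([339., 235.])]
0.0075 0 [array([212., 243.]), array([343., 243.])]
0.0075 -0.01 [array([209., 250.]), array([346., 250.])]
0.0075 -0.02 [array([205., 257.]), array([350., 257.])]
0.0075 -0.03 [array([201., 266.]), array([354., 266.])]
[ 0.0746  0.0006 -0.1879]
```

View pics/w4c.png

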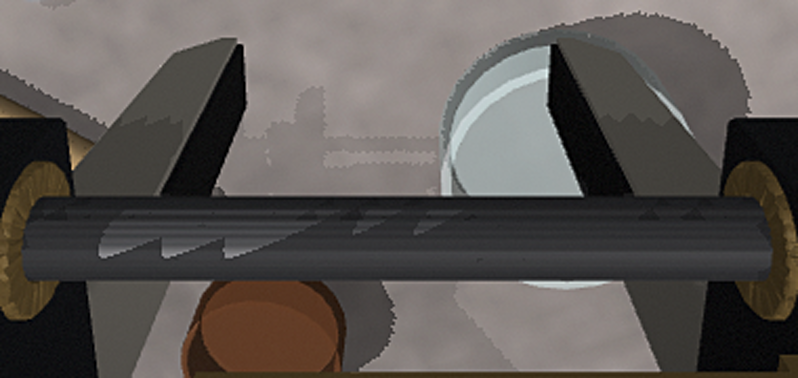

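```bash
python3 - <<'E'
from h import *
print('dish',ray('wrist',278.5,168.5,.032).round(4),[ray('wrist',*a,.032).round(4) for a in ((232,168),(326,168),(278,120),(278,217))], 'jar')
delta([.425,.2085,.10])
E
```

```text
dish [0.4791 0.1833 0.032 ] [array([0.4976, 0.2227, 0.032 ]), array([0.4612, 0.143 , 0.032 ]), array([0.519 , 0.1654, 0.032 ]), array([0.4364, 0.2036, 0.032 ])] jar
delta cm [-3.67 -0.15  9.26]
```

Fitting the fingertip corners shows the real tips about 23 mm above the reported TCP, with the front face at +7.5 mm in x. This agrees with the tray contact, which was on the front face above the lip. I'll descend behind the dish with care.

>>> carry_out(commands=[[[-1.9,-0.1,0,0],[-1.9,-0.1,0,0],[0,0,3.3,0],[0,0,3.3,0],[0,0,3.3,0],[0,0,3,0],[0,0,0,0],[0,0,0,0]]])

```text
t: 7.53
tool_pos: [0.4222, 0.2099, 0.0628]
orientation: [-3.039, 0.667, 0.032]
force: [-0.3, 0.1, 0.3]
opening: 0.0698
```

```bash
python3 - <<'E'
from h import *
s,R,P,im=look('w5'); sc=snap('scene','s5.png')
cv2.imwrite('pics/s5c.png',cv2.resize(sc[100:260,250:430],None,fx=3.3,fy=3.3,interpolation=cv2.INTER_CUBIC)[:,:,::-1])
p=np.array(s['tool_pos'])
for z in(-.023,.014): print(z,'tip z',(p+R@[0,0,z])[2],[((proj('scene',p+R@[x,y,z])-[250,100])*3.3).round(0) for x in (-.0075,.0075) for y in(-.035,.035)])
delta([.425,.2085,-.01])
E
```

```text
7.5333 tcp [0.4222 0.2099 0.0628] xaxis [ 0.908  -0.4181 -0.0265] zaxis [-0.0135  0.0339 -0.9993] F [-0.3  0.1  0.3] op 0.06982002062182716 q6 2.31
-0.023 tip z 0.08579495588858047 [array([418., 314.]), array([341., 279.]), array([410., 326.]), array([332., 291.])]
0.014 tip z 0.04881959645885248 [array([413., 343.]), array([337., 309.]), array([404., 355.]), array([328., 321.])]
delta cm [0.23 0.43 7.6 ]
```

View pics/s5c.png

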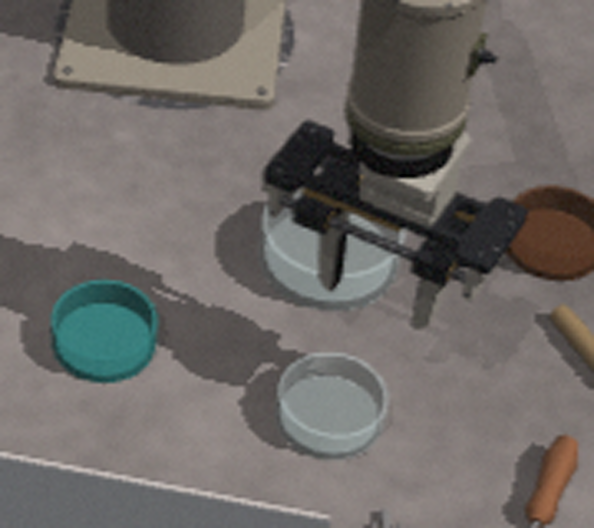

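View pics/w5.png

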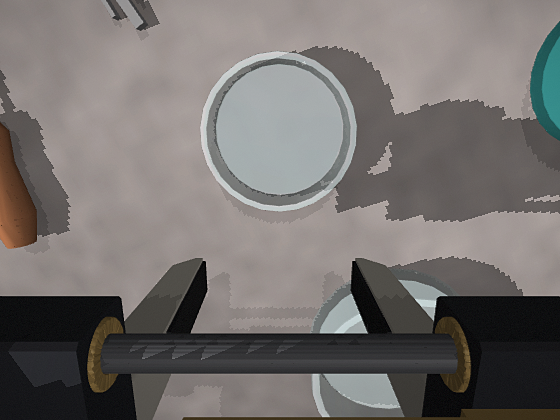

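The scene view puts the fingertips at crop (331,288) and (425,325). That matches the 23 mm model, so the tips are about 86 mm up. Descending until they are about 12 mm above the bench.

>>> carry_out(commands=[[[0.2,0.4,2.5,0],[0,0,2.0,0],[0,0,1.0,0],[0,0,0.8,0],[0,0,0,0],[0,0,0,0]]])

```text
t: 8.13
tool_pos: [0.4243, 0.2082, 0.0021]
orientation: [-3.037, 0.665, 0.024]
force: [-0.2, 0.2, 0.0]
opening: 0.0702
```

>>> carry_out(commands=[[[0,0,0.5,0],[0,0,0.3,0],[0,0,0,0]]])

```text
t: 8.38
tool_pos: [0.4234, 0.2083, -0.0071]
orientation: [-3.037, 0.665, 0.026]
force: [-0.0, -0.3, -1.3]
opening: 0.07
```

```bash
python3 - <<'E'
from h import *
s,R,P,im=look('w6'); sc=snap('scene','s6.png')
cv2.imwrite('pics/s6c.png',cv2.resize(sc[100:260,250:430],None,fx=3.3,fy=3.3,interpolation=cv2.INTER_CUBIC)[:,:,::-1])
p=np.array(s['tool_pos'])
for z in(-.023,): print(z,'tip z',(p+R@[0,0,z])[2],[((proj('scene',p+R@[x,y,z])-[250,100])*3.3).round(0) for x in (-.0075,.0075) for y in(-.035,.035)])
E
```

```text
8.3833 tcp [ 0.4234  0.2083 -0.0071] xaxis [ 0.9085 -0.4173 -0.0232] zaxis [-0.0093  0.0353 -0.9993] F [-0.  -0.3 -1.3] op 0.07000691642218775 q6 2.3
-0.023 tip z 0.015874047628383563 [array([403., 370.]), array([328., 336.]), array([395., 382.]), array([320., 348.])]
```

View pics/s6c.png

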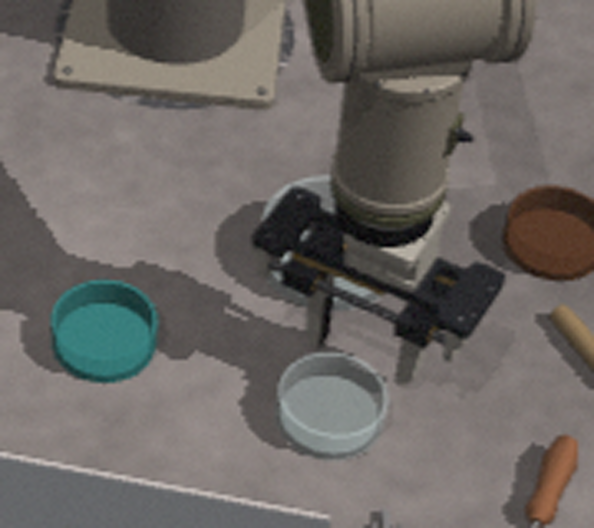

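View pics/w6.png

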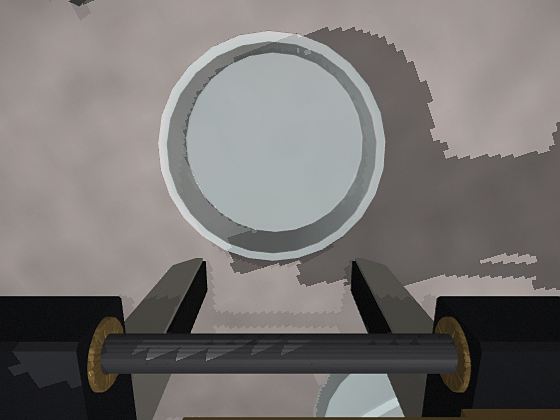

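The dish is centred ahead of the cradle at (273,146), and the tips are about 16 mm up. Starting the push.

>>> carry_out(commands=[[[0.9,0,0,0],[0.9,0,0,0],[0.7,0,0,0],[0.7,0.1,0,0],[0.9,0.3,0,0],[1.0,0.4,0,0],[1.0,0.4,0,0],[1.0,0.4,0,0],[1.0,0.4,0,0],[0,0,0,0]]])

```text
t: 9.32
tool_pos: [0.4904, 0.1544, -0.0093]
orientation: [-3.037, 0.667, 0.024]
force: [-0.5, 0.2, 0.9]
opening: 0.0698
```

```bash
python3 - <<'E'
from h import *
s,R,P,im=look('w7')
E
```

```text
9.3167 tcp [ 0.4904  0.1544 -0.0093] xaxis [ 0.9079 -0.4187 -0.0219] zaxis [-0.0081  0.0346 -0.9994] F [-0.5  0.2  0.9] op 0.06981489157070218 q6 2.16
```

View pics/w7.png

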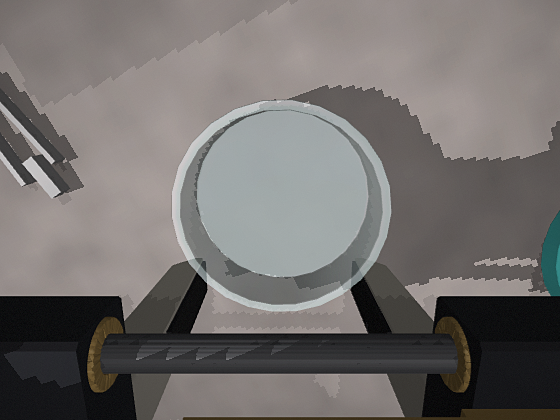

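The dish sits in the cradle at (281,205). Continuing the diagonal push to about 80 mm short of the front, then backing off and turning square to it.

>>> carry_out(commands=[[[0.8,0.3,0,0],[1.0,0.45,0,0],[1.0,0.45,0,0],[1.0,0.45,0,0],[1.0,0.45,0,0],[1.0,0.45,0,0],[1.0,0.45,0,0],[1.0,0.45,0,0],[0.8,0.3,0,0],[0.4,0.1,0,0],[0,0,0,0],[-1.0,0,-0.2,0],[-1.5,0,0,0],[0,0,0,-6.8],[0,0,0,-6.8],[0,0,0,-6.8],[0,0,0,0],[0,0,0,0]]])

```text
t: 10.87
tool_pos: [0.5308, 0.0945, -0.0103]
orientation: [-3.104, 0.121, 0.017]
force: [0.2, 0.2, 0.3]
opening: 0.0699
```

```bash
python3 - <<'E'
from h import *
s,R,P,im=look('w8'); print(np.degrees(np.arctan2(R[1,0],R[0,0])))
sc=snap('scene','s8.png')
cv2.imwrite('pics/s8c.png',cv2.resize(sc[140:340,200:400],None,fx=3,fy=3,interpolation=cv2.INTER_CUBIC)[:,:,::-1])
E
```

```text
10.8667 tcp [ 0.5308  0.0945 -0.0103] xaxis [ 0.9969 -0.0777 -0.0126] zaxis [-0.0099  0.0351 -0.9993] F [0.2 0.2 0.3] op 0.06992705423070016 q6 1.69
-4.459479377460657
```

View pics/w8.png

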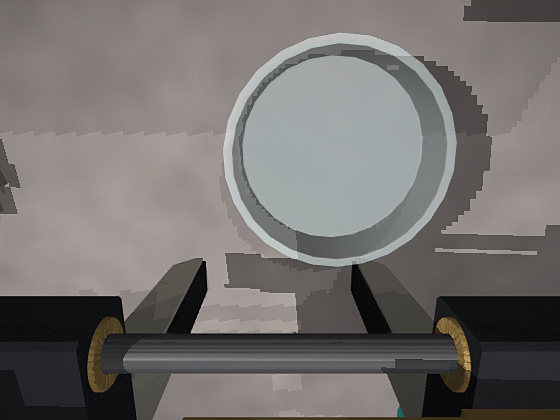

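View pics/s8c.png

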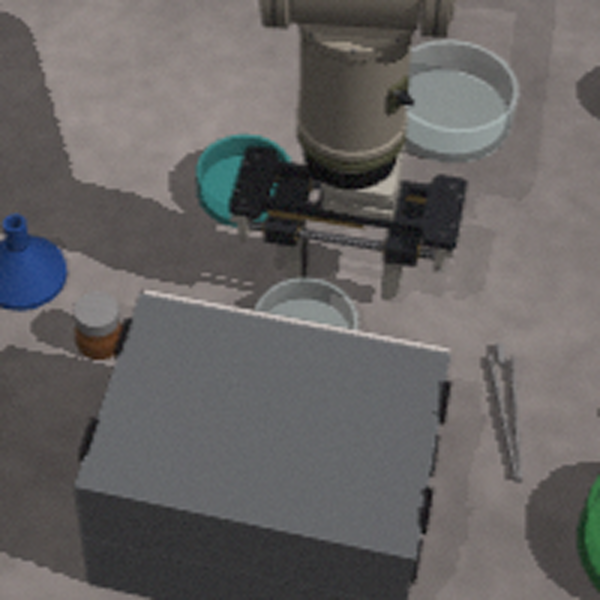

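```bash
python3 - <<'E'
from h import *
P=np.load('w8.npy',allow_pickle=True)[0]
d=ray('wrist',339.5,150,.032,P=P);print(d)
print([ray('wrist',*a,.032,P=P).round(4) for a in((223,150),(456,150),(339,33),(339,266))])
x=np.array([.997,-.0776]);y=np.array([.0776,.997]); st=np.array([.6688,.061])
print('dish rel stop',((d[:2]-st)@x).round(4),((d[:2]-st)@y).round(4))
s=robot.read_state();p=np.array(s['tool_pos'])[:2]; print('tcp rel',((p-st)@x).round(4),((p-st)@y).round(4))
E
```

```text
[0.58999573 0.0649526  0.032     ]
[array([0.5933, 0.1095, 0.032 ]), array([0.5867, 0.0213, 0.032 ]), array([0.6306, 0.0638, 0.032 ]), array([0.542 , 0.0667, 0.032 ])]
dish rel stop -0.0789 -0.0022
tcp rel -0.1398 0.0226
```

The dish is 79 mm out from the front and 2 mm off centre. Centring the cradle on the stack axis and pushing straight in.

>>> carry_out(commands=[[[0,1.1,0,0],[0,1.1,0,0],[0,0,0,0],[1.0,0,0,0],[1.0,0,0,0],[0.8,0,0,0],[0.8,0,0,0],[0.8,0,0,0],[0.5,0,0,0],[0.3,0,0,0],[0,0,0,0],[0,0,0,0]]])

```text
t: 11.97
tool_pos: [0.5818, 0.0683, -0.0116]
orientation: [-3.104, 0.116, 0.017]
force: [0.0, -0.2, -0.8]
opening: 0.0703
```

```bash
cat >> h.py <<'E'
xh=np.array([.997,-.0776]);yh=np.array([.0776,.997]); st=np.array([.6688,.061])
def rel(p): p=np.array(p)[:2]-st; return (p@xh).round(4),(p@yh).round(4)
E
python3 - <<'E'
from h import *
s,R,P,im=look('w9'); print('tcp rel',rel(s['tool_pos']))
E
```

```text
11.9667 tcp [ 0.5818  0.0683 -0.0116] xaxis [ 0.9971 -0.0747 -0.0121] zaxis [-0.0094  0.0353 -0.9993] F [ 0.  -0.2 -0.8] op 0.07027564672049903 q6 1.64
tcp rel (np.float64(-0.0873), np.float64(0.0006))
```

View pics/w9.png

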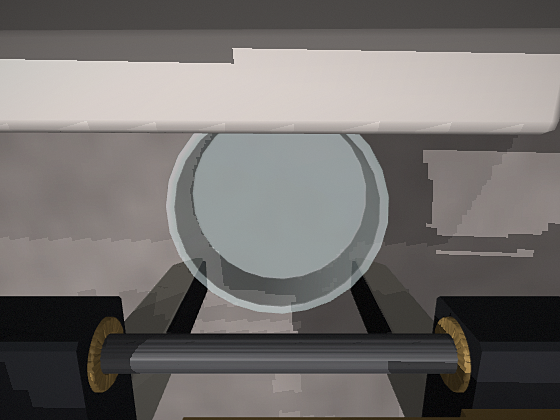

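The dish is cradled under the upper lip, rim spanning 166–389 and about 6 mm from contact. Creeping in while watching the force.

>>> carry_out(commands=[[[0.2,0,0,0],[0.2,0,0,0],[0,0,0,0]]])

```text
t: 12.27
tool_pos: [0.586, 0.068, -0.0115]
orientation: [-3.104, 0.116, 0.016]
force: [-0.2, 1.0, -0.9]
opening: 0.0702
```

>>> carry_out(commands=[[[0.1,0,0,0],[0.1,0,0,0]]])

```text
t: 12.43
tool_pos: [0.5877, 0.0679, -0.0115]
orientation: [-3.104, 0.116, 0.017]
force: [-1.0, -0.2, 0.1]
opening: 0.0697
```

>>> carry_out(commands=[[[0.1,0,0,0],[0,0,0,0]]])

```text
t: 12.6
tool_pos: [0.5889, 0.0678, -0.0115]
orientation: [-3.104, 0.116, 0.017]
force: [-0.5, -0.5, 1.0]
opening: 0.0703
```

>>> carry_out(commands=[[[0.1,0,0,0],[0,0,0,0]]])

```text
t: 12.77
tool_pos: [0.5893, 0.0678, -0.0117]
orientation: [-3.104, 0.116, 0.018]
force: [-3.6, 0.7, 1.3]
opening: 0.0702
```

>>> carry_out(commands=[[[0.1,0,0,0],[0,0,0,0]]])

```text
t: 12.93
tool_pos: [0.5896, 0.0678, -0.0119]
orientation: [-3.104, 0.116, 0.021]
force: [-6.4, 0.8, 2.9]
opening: 0.0698
```

Contact with the front is felt: the force rises to 6.4 N and the TCP stalls. Backing straight off, lifting and checking.

>>> carry_out(commands=[[[-0.3,0,0,0],[-0.5,0,0,0],[-2,0,0,0],[-3,0,0,0],[-3,0,-2,0],[-1,0,-3,0],[0,0,-3.5,0],[0,0,-3.5,0],[0,0,-3.5,0],[0,0,0,0],[0,0,0,0]]])

```text
t: 13.85
tool_pos: [0.4969, 0.0694, 0.1477]
orientation: [-3.104, 0.116, 0.005]
force: [-0.5, -0.2, -1.2]
opening: 0.0697
```

```bash
python3 - <<'E'
from h import *
s,R,P,im=look('w10'); sc=snap('scene','s10.png')
cv2.imwrite('pics/s10c.png',cv2.resize(sc[140:340,200:400],None,fx=3,fy=3,interpolation=cv2.INTER_CUBIC)[:,:,::-1])
E
```

```text
13.85 tcp [0.4969 0.0694 0.1477] xaxis [ 0.9972 -0.0748 -0.0048] zaxis [-0.0022  0.0353 -0.9994] F [-0.5 -0.2 -1.2] op 0.06970244222273167 q6 1.65
```

View pics/w10.png

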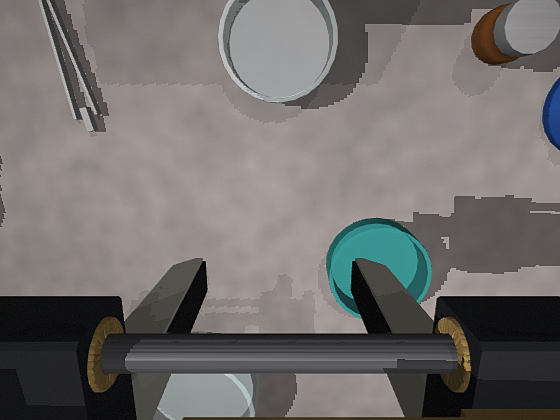

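View pics/s10c.png

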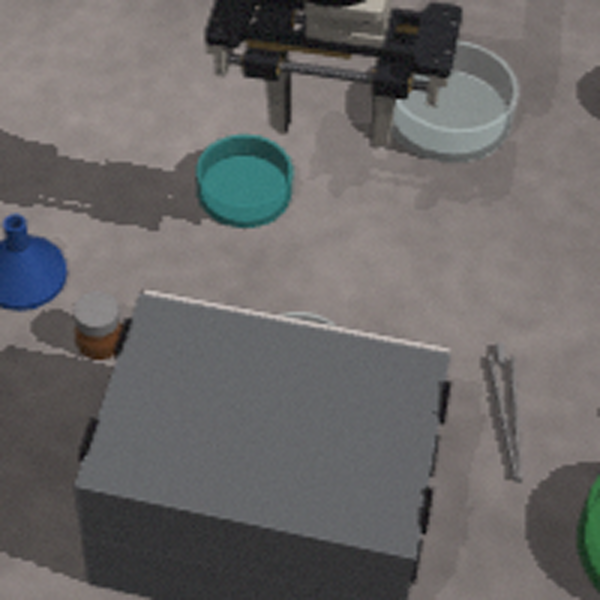

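The dish is at (278,40), with its front edge cut off by the frame. Raising the arm to see the dish and pulls together.

>>> carry_out(commands=[[[0,0,-3.5,0],[1,0,-3.5,0],[1.5,0,0,0],[0,0,0,0],[0,0,0,0]]])

```text
t: 14.37
tool_pos: [0.5193, 0.0651, 0.212]
orientation: [-3.105, 0.117, 0.022]
force: [-0.1, 1.3, -0.5]
opening: 0.0701
```

```bash
python3 - <<'E'
from h import *
s,R,P,im=look('w11')
cv2.imwrite('pics/w11c.png',cv2.resize(im[0:130,150:410],None,fx=3,fy=4.5,interpolation=cv2.INTER_CUBIC)[:,:,::-1])
E
```

```text
14.3667 tcp [0.5193 0.0651 0.212 ] xaxis [ 0.9971 -0.0748 -0.0153] zaxis [-0.0126  0.0352 -0.9993] F [-0.1  1.3 -0.5] op 0.07005589234728044 q6 1.64
```

View pics/w11c.png

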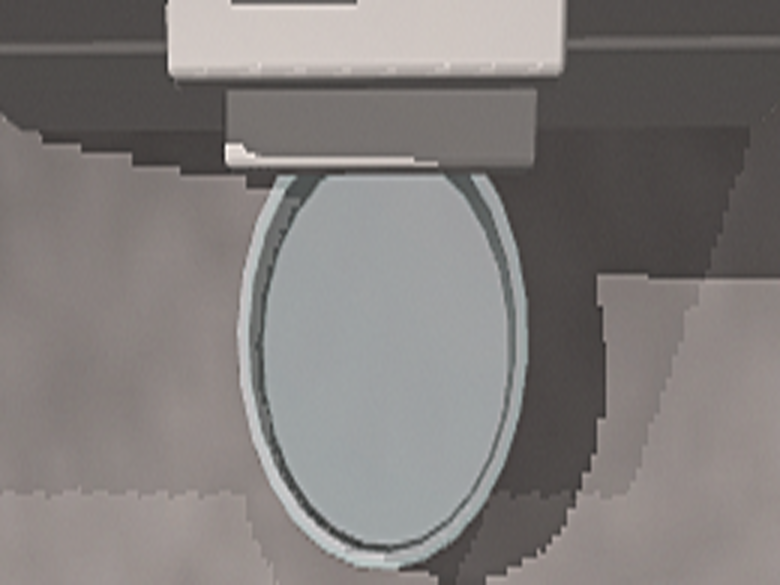

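```bash
python3 - <<'E'
from h import *
P=np.load('w11.npy',allow_pickle=True)[0]
f=lambda x,y,z: ray('wrist',150+x/3,y/4.5,z,P=P)
L,Rr,B=f(238,335,.032),f(527,345,.032),f(383,569,.032)
print('dish L/R/B rel',rel(L),rel(Rr),rel(B),'w',np.hypot(*(L-Rr)[:2]))
l,r=f(225,164,.045),f(534,166,.045); print('llip',rel(l),rel(r),rel((l+r)/2))
l,r=f(169,76,.12),f(564,76,.12); print('ulip',rel(l),rel(r),rel((l+r)/2))
E
```

```text
dish L/R/B rel (np.float64(-0.0437), np.float64(0.0442)) (np.float64(-0.0457), np.float64(-0.0446)) (np.float64(-0.0903), np.float64(-0.0005)) w 0.08884446740698776
llip (np.float64(-0.0138), np.float64(0.0448)) (np.float64(-0.0145), np.float64(-0.0443)) (np.float64(-0.0142), np.float64(0.0003))
ulip (np.float64(-0.0141), np.float64(0.0446)) (np.float64(-0.0146), np.float64(-0.044)) (np.float64(-0.0143), np.float64(0.0003))
```

The dish centre is 45 mm out and within 1 mm of the pulls' middle. The upper lip is flush with the lower one. The jar, funnel, tweezers and turquoise dish look the same as before. Handing in.

```bash
python3 -c "
from plant import robot
print(robot.close_job())"
```

```text
the job is handed in; nothing more can be done
None
```

I pushed the upper tray fully shut first. Then I slid the small clear dish along the bench, held between two open fingers, until it rested against the lower drawer's front. I handed the job in at about 14.4 s.

**Last checks:**
- **Tray:** it met its hard stop at about 21 N. Afterwards its pull lip measured flush with the lower one (14.3 mm and 14.2 mm out).
- **Dish:** contact with the front showed as a rise to 6.4 N. In the final picture its centre is about 45.3 mm out and within 1 mm of the pulls' middle.
- **Other things:** the jar, funnel, tweezers and the other dishes near the path looked undisturbed, and I gave them no measured check. I did not look at the awl, pot and spatula again at the end. The gripper was clear of everything.

**What disagreed:**
- **Fingertip height:** the real fingertips sat about 23 mm above the reported TCP, although the stated overhang puts them 14 mm below it. I found this from the pictures and from the tray contact, and corrected for it. The tray was therefore pushed on its front face above the lip, not on the lip as I had planned.
- **Wrist joint:** one early turn ran the last joint to its 2.66 rad limit, to the two decimals I printed; I did not check the exact reading. I turned it back at once. It left the tool tilted about 2° for the rest of the job, which had no visible effect.

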